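# Stow a housing cover in a tip-out bin and hasp it shut

## Robot

A 6-joint arm with a two-finger parallel gripper is mounted at the origin on the work surface. World frame = base frame: x ahead of the robot, y to its left, z up, the work surface at z = 0. Lengths are in m, angles in degrees, forces in N, time in s.
With the tool pointing down it reaches from about 0.25 to 0.725 m from the base axis. Payload 9.7 kg.
Tool frame: the origin (TCP) lies between the finger pads; the fingertips stand bot.tcp_to_tips ahead of it and the grasp point (between the pads) lies 2 mm behind it (bot.tcp_to_tips is the distance from the TCP to the fingertips, in m); z points along the fingers, y is the line along which they close (so a half turn about z gives the same grasp; the last joint's range is limited). The gripper opens to 85 mm and grips with 20 to 120 N. Pads are 22 mm wide; open, the fingers measure 114 mm over their backs; the gripper's body (76 mm by 85 mm) begins 54 mm behind the grasp point. The pads swing forward as they close: fully open they stand 13 mm farther back than shut.
Start: joints at [-70.073, 4.979, 10.078, 95.1, 0, 90], TCP at [0.187, -0.517, 0.248] pointing down, gripper open.
Joint ranges: [-179.16, 179.16], [-48.56, 103.87], [-65.8, 70.77], [-126.05, 130.52], [-82.76, 87.17], [-180, 180]. Speed limits (degrees/s): [127.2, 127.2, 147.25, 180, 180, 180].

## Interface

Orientations are given as [roll, pitch, yaw] about the fixed x, y, z axes, in that order (R = Rz(yaw) Ry(pitch) Rx(roll)).
In Python, from workcell import sensors, camera, camera_params, bot gives the robot as it stands.
- The arm moves only by the tool apply_moves, never from a script. Its argument "motion" is a list of rows, each an object with "jaw": the opening, from -1 (shut) to 1 (fully open); "xyz": the shift along the tool's x, y, z in mm, a list of three; "twist": the turn about the tool's z in rad. A call has 1 to 5 rows; each row is the pose to reach, as a shift and turn from the pose commanded when the call began, along the tool's axes at that moment; what a row does not reach only later rows make up. A row lasts 1/8 s, in which the tool goes at most 62.5 mm and 10.7 degrees, less where a joint would pass 70% of its speed; a pose out of reach is approached as far as the arm can. A call with a gripper value outside its range is refused whole. The fingers move at their own pace and stop on an object; "grip_force" is the grip in N (left out, the last holds). Time passes only in rows, so rows that repeat a pose let the fingers close. It gives the time, the measured TCP pose, the force, the opening and the grip force at its end, in the units of the state.
- sensors.get_obs(): the state, without advancing time (a new reading comes with each control period).
- camera(name): name is "scene" or "top" or "wrist"; returns (picture, depth): 400x640x3 uint8, red, green, blue; 400x640 float32, m along the optical axis (not along the pixel's ray), 0 where there is no reading.
- camera_params(name): a dict with "mtx" (3x3 intrinsics, pixels), "rvec" (rotation vector, rad) and "tvec" (3), from world to camera coordinates, as OpenCV has them. Camera axes: x right, y down, z forward; pixel columns grow to the right and rows downward; lengths in m; the calibration is good to about 2 mm. A picture is of the moment at which its call begins: read the wrist's pose just before it. camera_params takes no time and is no camera call; for the wrist camera it gives the pose at the moment of the call.
- bot.job_done(): hands the job in; it is judged then, once.
The state is a dict: "time": time; "q": joint angles; "qd": joint speeds; "joint_efforts": joint torques, N m; "ee_pos": TCP position; "tcp_rot": TCP orientation; "wrist_force": force on the tool from outside, world axes, zero at the start; "torque": the same for the moment, N m; "opening": finger opening in m; "grasp_force": force on a finger pad.
Only numpy, scipy, OpenCV 4.12 (cv2) and the standard library are available. Lean on these libraries where they do the work, as an engineer would, in place of code of your own. Each camera call takes 0.05 s, during which the arm holds its last target. There are 200 camera calls.

## Task

Tip the wide bin's front fully down towards you, put the round ribbed housing cover into its scoop and let go, then push the front back up, past the click of its catch, until it is fully home. Only then swing the hasp on its roof forward and down until it lies flat over the staple. Do not force anything (a firm hand, never over about 50 N on the bin), leave the narrow bin shut and do not disturb the other things on the bench.

Things in the scene. Friction and masses are not known exactly. Their poses are not given: they have to be found in the camera images.
- bigbin: the wide tip-out bin: a fixed aluminium housing 140 deep (x) x 180 wide (y) x 170 high, roof flat and closed; origin at the centre of its underside on the bench, z up, its front faces its own -x. The black scoop fills its front.
- scoop (a joint): tilt of the wide bin's black scoop about its lower front edge (rad): 0 fully shut, 0.8 fully open (top leaning out 46 degrees to the front). It stays at whatever angle it is left; a sprung ball catch resists between about 0.15 and 0.01 rad (it gives at about 12 to 15 N at the lip, both ways), beyond it is a firm stop at 0.
- scoop_hinge (a point): middle of the scoop's hinge line, in the plane of the housing's front face (70 in front of the bin's origin), 30 above the bench; the hinge line runs along the bin's y.
- scoop_lip (a point): middle of the top edge of the scoop's grip lip, 175 from the hinge line. The front panel is 8 thick with its inner face in the plane of the hinge; its top edge is level with the roof, and the lip, 90 wide (y from -10 to 80 in the bin's frame), stands 35 above the roof when shut, with clear space over the roof behind it to hook fingertips in. Turns with the scoop.
- pocket (a point): centre of the scoop's inner floor; its axes are the bin's when shut and turn with the scoop. The pocket behind the front panel is 90 deep (x) x 154 wide (y), side and back walls 86 high, open at the top. With the scoop fully open its mouth lies in front of the housing, between the lip and the housing's front, 120 wide, and its lowest line is the hinge line.
- hasp (a joint): angle of the steel hasp (rad): 0 closed, lying flat forward over the staple; 1.57 upright; 2.2 leaning back. Stiff: it stays where it is left.
- hasp_pivot (a point): middle of the hasp's hinge, on the wide bin's roof: 30 in front of the bin's origin, 60 to its -y side, 175 above the bench; the hinge line runs along the bin's y.
- hasp_end (a point): centre of the hasp's solid end pad (30 long x 24 wide, 4 thick), 67 from the pivot; the hasp is 82 long, 24 wide. Closed, the pad overhangs the bin's front by 12 to 42; the staple (top 185 above the bench) stands in the slot just behind the pad.
- cover: the round ribbed housing cover, bare aluminium with a glass window on top, diameter 57 over the ribs, 30 high, about 0.2 kg, standing on the bench; origin at the centre of its underside.
- smallbin: the narrow tip-out bin of the same make, 140 x 110 x 170 high, same origin and front, without a hasp; to be left alone.
- smallscoop (a joint): tilt of the narrow bin's scoop (rad), 0 shut; leave it shut.
- coupling: hexagonal aluminium coupling, 56 across corners, 52 high, with a round neck; stands on the bench, leave it. Origin at the centre of its underside.
- labelroll: roll of paper labels, diameter 90, 50 high, leave it. Origin at the centre of its underside.
- cleaner: white bottle, diameter 56, 160 high, leave it. Origin at the centre of its underside.
- carton: cardboard box 90 x 70 x 60 high, leave it. Origin at the centre of its underside.
- bush: small brass bush, diameter 28, 30 high, leave it. Origin at the centre of its underside.
- driver: black-handled screwdriver lying on the bench, about 200 long, leave it. Origin at its underside.
There are look-alikes about, which are no part of the job. What is shaped like the cover but blue is not meant.

How it is judged (in metres and radians):
On the way, in this order (a step that is already met when the one before it is completed fails the run):
1. the wide bin is tipped fully open (beyond 0.72 rad) (value of joint scoop above 0.72 rad), for 0.2 s.
2. the cover lies in the open scoop, let go (x of cover in the frame of pocket between -0.055 and 0.05 m and y of cover in the frame of pocket between -0.08 and 0.08 m and z of cover in the frame of pocket between -0.02 and 0.085 m and value of joint scoop above 0.55 rad and contact force between the fingers and cover below 0.1 N and linear speed of cover below 0.05 m/s), for 0.2 s.
3. the scoop is pushed fully home (under 0.025 rad) with the cover in it, the hasp still up (over 0.6 rad) (x of cover in the frame of pocket between -0.055 and 0.05 m and y of cover in the frame of pocket between -0.08 and 0.08 m and z of cover in the frame of pocket between -0.02 and 0.085 m and value of joint scoop below 0.025 rad and value of joint hasp above 0.6 rad), for 0.1 s.
4. the hasp is down over the staple (under 0.08 rad) (value of joint hasp below 0.08 rad), for 0.1 s.
At the end, for the whole second after the job is handed in: the cover rests inside the wide bin's scoop (within the pocket's walls), the scoop is shut to within 0.025 rad and the hasp is down to within 0.08 rad of flat (x of cover in the frame of pocket between -0.055 and 0.05 m and y of cover in the frame of pocket between -0.08 and 0.08 m and z of cover in the frame of pocket between -0.02 and 0.085 m and value of joint scoop below 0.025 rad and value of joint hasp below 0.08 rad and linear speed of cover below 0.03 m/s); the robot touches nothing.
It fails at once if the wide bin, its scoop or its hasp is forced (more than 60 N from the gripper) (contact force between the fingers and bigbin above 60 N).
It fails at once if the narrow bin is opened (value of joint smallscoop above 0.1 rad).
It fails at once if a bystander is moved more than 40 mm (distance of any of coupling, labelroll, cleaner, carton, bush, driver from where it was at the start of the episode above 0.04 m).
It also fails if it takes over 72 s, if anything falls off the work surface, if the arm or the gripper's body presses on something with over 40 N, if the wrist force passes 120 N, or if a joint passes its speed limit or range.

## Working session

There is one attempt and no reset: what is moved stays moved. The work goes in short steps, Python scripts to look and compute and a tool call to move; the robot and the scene stay as the last step left them, time stands still between calls to the robot, and variables do not carry over. Pictures are saved under pics/ and viewed, at most 10 in all, crops included, and the job is handed in when it is done.

Besides the shell and the picture viewer there is one more tool, called after "Call:" by a JSON object that holds its "fn" and its "kwargs". apply_moves: Moves the arm, as the interface text tells. Its arguments: {"type":"object","properties":{"motion":{"type":"array","items":{"type":"object","properties":{"jaw":{"type":"number"},"xyz":{"type":"array","items":{"type":"number"}},"twist":{"type":"number"}}}},"grip_force":{"type":"number"}},"required":["motion"]}

```bash
ls; mkdir -p pics
python3 - <<'E'
from workcell import sensors, camera, camera_params, bot
import cv2, numpy as np
o=sensors.get_obs(); print(o, bot.tcp_to_tips)
for n in("top","scene"):
    im,d=camera(n); p=camera_params(n); np.savez(f"pics/{n}0.npz",im=im,d=d,**{k:np.array(v) for k,v in p.items()})
    cv2.imwrite(f"pics/{n}0.png",im[:,:,::-1]); print(n,p)
E
```

```text
pics
{'time': 0.0, 'q': array([-7.00728589e+01,  5.01270780e+00,  1.00337678e+01,  9.51005039e+01,
       -9.01540430e-04,  9.00012708e+01]), 'qd': array([-0.0825646 , -0.05915298, -0.00545244, -0.0647741 , -0.02027802,
       -0.01493576]), 'joint_efforts': array([-1.56528364e-03, -5.20384955e+01,  4.64804184e+01,  1.62353256e-02,
       -1.85295844e-04,  2.99253111e-05]), 'ee_pos': array([ 0.18737643, -0.51686893,  0.24756149]), 'tcp_rot': array([-1.79920556e+02,  9.03301531e-04,  1.99258716e+01]), 'wrist_force': array([-0.80238019, -0.08979659,  0.33767622]), 'torque': array([-0.00151476,  0.05076426, -0.00279527]), 'grasp_force': 0.0, 'opening': 0.0854745656261193} 0.017
top {'mtx': array([[363.24943283,   0.        , 310.2347135 ],
       [  0.        , 363.24943283, 202.74221448],
       [  0.        ,   0.        ,   1.        ]]), 'rvec': array([ 2.21515208, -2.16260857,  0.0690033 ]), 'tvec': array([-0.01822955,  0.53192347,  1.07209199])}
scene {'mtx': array([[492.26403254,   0.        , 316.84172468],
       [  0.        , 492.26403254, 197.63977164],
       [  0.        ,   0.        ,   1.        ]]), 'rvec': array([ 0.27085431, -3.05535564,  0.4878482 ]), 'tvec': array([0.50829733, 0.12527003, 1.49686967])}
```

View pics/top0.png

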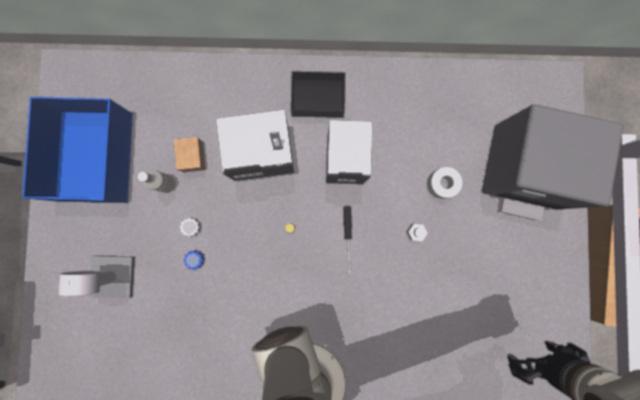

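View pics/scene0.png

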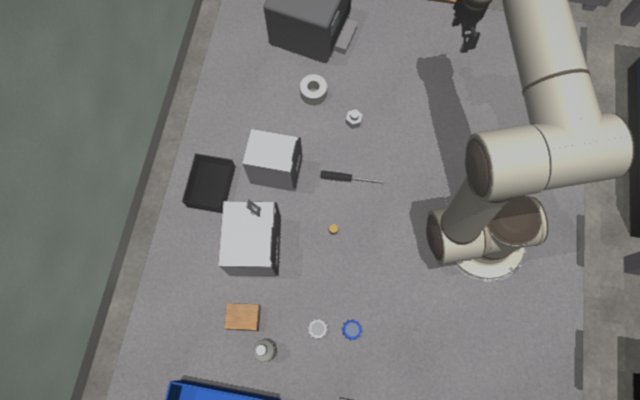

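The top view shows the wide bin (roof near 255,140, hasp 277,140, lip 255,175). The bare cover is at (190,227), with the blue look-alike at (194,260). The narrow bin is at (348,150).

```bash
cat > h.py <<'E'
import numpy as np, cv2
from workcell import sensors, camera, camera_params, bot
from scipy.spatial.transform import Rotation as R
def cloud(d,p):
    K=np.array(p["mtx"]);M=cv2.Rodrigues(np.array(p["rvec"],float))[0];t=np.array(p["tvec"],float).ravel()
    v,u=np.mgrid[0:d.shape[0],0:d.shape[1]]
    c=np.stack([(u-K[0,2])/K[0,0]*d,(v-K[1,2])/K[1,1]*d,d],-1)
    w=(c-t)@M; w[d==0]=np.nan
    return w
def proj(p,X):
    return cv2.projectPoints(np.atleast_2d(np.array(X,float)),np.array(p["rvec"],float),np.array(p["tvec"],float),np.array(p["mtx"]),None)[0][:,0]
E
python3 - <<'E'
from h import *
for n in("top","scene"):
    z=np.load(f"pics/{n}0.npz"); p={k:z[k] for k in("mtx","rvec","tvec")}; W=cloud(z["d"],p)
    P=W.reshape(-1,3); 
    roof=P[(abs(P[:,2]-.17)<.006)]
    lab=(abs(W[...,2]-.17)<.006).astype(np.uint8)
    k,L,st,ce=cv2.connectedComponentsWithStats(lab)
    for i in range(1,k):
        if st[i,4]>300:
            q=W[L==i]; r=cv2.minAreaRect((q[:,:2]*1000).astype(np.float32)); print(n,"roof",ce[i],st[i,4],r,np.median(q[:,2]))
            print(cv2.boxPoints(r).round())
    # points above roof
    lab=((W[...,2]>.178)&(W[...,2]<.23)).astype(np.uint8);k,L,st,ce=cv2.connectedComponentsWithStats(lab)
    for i in range(1,k):
        if 5<st[i,4]<2000:
            q=W[L==i]; print(n,"above",ce[i].round(),st[i,4],q.min(0).round(3),q.max(0).round(3),np.median(q,0).round(3))
    lab=((W[...,2]>.012)&(W[...,2]<.06)).astype(np.uint8);k,L,st,ce=cv2.connectedComponentsWithStats(lab)
    for i in range(1,k):
        if 30<st[i,4]<2000:
            q=W[L==i]; tz=np.percentile(q[:,2],90); qq=q[q[:,2]>tz-.006];c,rr=cv2.minEnclosingCircle((qq[:,:2]*1000).astype(np.float32)); print(n,"low",ce[i].round(),st[i,4],np.round(c,1),round(rr,1),tz.round(3))
E
```

```text
top roof [253.34048027 140.21269297] 3498 ((679.34765625, 145.01968383789062), (148.77854919433594, 180.41290283203125), 8.938157081604004) 0.17013113118894735
[[592. 223.]
 [620.  44.]
 [767.  67.]
 [739. 246.]]
top roof [349.77758242 147.40483516] 2275 ((666.9322509765625, -105.36421966552734), (110.38145446777344, 149.43995666503906), 89.16889953613281) 0.16998585634567473
[[ 591. -159.]
 [ 741. -162.]
 [ 742.  -51.]
 [ 593.  -49.]]
top above [277. 143.] 83 [0.658 0.07  0.178] [0.678 0.095 0.23 ] [0.668 0.082 0.197]
top above [280. 164.] 10 [0.617 0.069 0.178] [0.621 0.081 0.188] [0.619 0.074 0.186]
top above [242. 168.] 178 [0.594 0.124 0.179] [0.614 0.211 0.209] [0.603 0.167 0.204]
top above [350. 174.] 114 [ 0.592 -0.134  0.179] [ 0.601 -0.074  0.208] [ 0.595 -0.105  0.204]
top above [ 75. 284.] 731 [0.278 0.536 0.178] [0.331 0.619 0.208] [0.307 0.565 0.2  ]
top above [291. 355.] 1489 [ 0.04  -0.061  0.178] [0.203 0.13  0.23 ] [0.163 0.022 0.204]
top low [318.  92.] 814 [857.9 -20.7] 97.0 0.058
top low [ 58. 144.] 1274 [663.5 683.8] 156.2 0.056
top low [124. 156.] 798 [660.9 55
[... 2259 characters left out ...]
628 [ 600.4 -401.3] 46.1 0.053
scene low [353. 118.] 213 [ 454.4 -322.5] 14.5 0.053
scene low [207. 181.] 834 [860.2 -19.9] 97.6 0.058
scene low [274. 182.] 261 [ 666.1 -100.3] 87.9 0.055
scene low [336. 175.] 252 [ 478.6 -120.1] 49.4 0.028
scene low [333. 228.] 74 [457.   55.2] 13.8 0.033
scene low [491. 263.] 574 [-14.3  61.2] 44.7 0.035
scene low [634. 262.] 188 [-424.5   -0.7] 26.3 0.057
scene low [253. 274.] 139 [647.2 226.9] 55.0 0.056
scene low [242. 317.] 507 [667.3 357. ] 54.0 0.059
scene low [317. 328.] 293 [453.1 349.9] 28.1 0.034
scene low [351. 329.] 297 [355.1 334. ] 27.5 0.035
scene low [230. 389.] 164 [655.7 549.5] 133.7 0.056
scene low [177. 392.] 66 [795.3 581.1] 18.0 0.054
```

```bash
cat >> h.py <<'E'
O=np.array([684.3,145.7]); YB=np.radians(9.0)
U=np.array([np.cos(YB),np.sin(YB)]); V=np.array([-U[1],U[0]])
def b2w(u,v): return O+u*U+v*V          # bin frame mm -> world mm
def w2b(P): d=np.asarray(P)[...,:2]-O; return np.stack([d@U,d@V],-1)
def go(x,y,z,yaw=None):                 # world mm, deg -> tool shift, twist
    o=sensors.get_obs(); M=R.from_euler("xyz",o["tcp_rot"],degrees=True).as_matrix()
    s=(np.array([x,y,z])-o["ee_pos"]*1000)@M
    tw=0 if yaw is None else -np.radians((yaw-o["tcp_rot"][2]+180)%360-180)
    print("shift",s.round(1),"twist",round(tw,4)," t",o["time"])
def st():
    o=sensors.get_obs(); e=o["ee_pos"]*1000
    print("t",round(o["time"],2),"tcp",e.round(1),"bin",w2b(e).round(1),"rot",o["tcp_rot"].round(1),"F",o["wrist_force"].round(1),"open",round(o["opening"],4),"gf",round(o["grasp_force"],1),"q",o["q"].round(0))
E
python3 - <<'E'
from h import *
for n in("top","scene"):
    z=np.load(f"pics/{n}0.npz"); p={k:z[k] for k in("mtx","rvec","tvec")}; P=cloud(z["d"],p).reshape(-1,3)
    B=np.c_[w2b(P*1000),P[:,2]*1000]
    m=(B[:,2]>178)&(B[:,2]<300)&(abs(B[:,1]+60)<25)&(abs(B[:,0])<110)
    q=B[m]; q=q[np.argsort(q[:,2])]; print(n,len(q)); print(q[::4].round(0).tolist())
x,y=b2w(-45,35); print(x,y); go(x,y,290,9)
E
```

```text
top 160
[[-34.0, -50.0, 178.0], [-35.0, -71.0, 180.0], [-32.0, -69.0, 181.0], [-27.0, -72.0, 182.0], [-29.0, -61.0, 183.0], [-30.0, -67.0, 185.0], [-76.0, -61.0, 186.0], [-29.0, -59.0, 187.0], [-29.0, -54.0, 188.0], [-29.0, -67.0, 190.0], [-30.0, -52.0, 192.0], [-28.0, -60.0, 193.0], [-27.0, -68.0, 195.0], [-28.0, -50.0, 199.0], [-26.0, -51.0, 201.0], [-24.0, -69.0, 204.0], [-25.0, -54.0, 206.0], [-23.0, -50.0, 210.0], [-22.0, -50.0, 218.0], [-21.0, -51.0, 221.0], [-19.0, -51.0, 224.0], [-19.0, -49.0, 225.0], [-17.0, -67.0, 228.0], [-19.0, -57.0, 230.0], [-17.0, -55.0, 234.0], [-18.0, -60.0, 234.0], [-17.0, -70.0, 235.0], [-17.0, -48.0, 237.0], [-16.0, -56.0, 239.0], [-14.0, -56.0, 241.0], [-14.0, -52.0, 242.0], [-14.0, -49.0, 244.0], [-13.0, -52.0, 247.0], [-12.0, -67.0, 247.0], [-12.0, -62.0, 250.0], [-11.0, -51.0, 251.0], [-11.0, -65.0, 253.0], [-9.0, -51.0, 253.0], [-9.0, -66.0, 254.0], [-10.0, -70.0, 255.0]]
scene 127
[[-33.0, -60.0, 178.0], [51.0, -49.0, 179.0], [-30.0, -67.0, 182.0], [-31.0, -61.0, 183.0], [-32.0, -55.0, 185.0], [-29.0, -57.0, 187.0], [-29.0, -62.0, 188.0], [-75.0, -63.0, 190.0], [-23.0, -67.0, 191.0], [-26.0, -69.0, 193.0], [-22.0, -49.0, 195.0], [-28.0, -48.0, 197.0], [-22.0, -66.0, 202.0], [-21.0, -48.0, 206.0], [-23.0, -66.0, 212.0], [-22.0, -51.0, 217.0], [-22.0, -69.0, 220.0], [-18.0, -54.0, 223.0], [-17.0, -70.0, 226.0], [-18.0, -66.0, 229.0], [-16.0, -59.0, 233.0], [-16.0, -61.0, 235.0], [-15.0, -52.0, 238.0], [-15.0, -59.0, 242.0], [-13.0, -48.0, 244.0], [-13.0, -53.0, 245.0], [-13.0, -50.0, 247.0], [-13.0, -64.0, 251.0], [-14.0, -59.0, 252.0], [-10.0, -69.0, 253.0], [-9.0, -58.0, 254.0], [-12.0, -55.0, 257.0]]
634.3788183968106 173.22954099401943
shift [ 655.4 -496.5  -41.8] twist 0.1907  t 0.1
```

Call:
{"fn": "apply_moves", "kwargs": {"motion": [{"jaw": -1, "xyz": [0, 0, -40], "twist": 0.19}, {"jaw": -1, "xyz": [0, 0, -40], "twist": 0.19}]}}

```text
time: 0.35
ee_pos: [0.1877, -0.5176, 0.2907]
tcp_rot: [179.8, -0.0, 8.9]
wrist_force: [-0.5, -0.6, -0.6]
opening: 0.0517
grasp_force: 0.0
```

Run:
```python
from h import *
st(); x,y=b2w(-50,35); go(x,y,290,9)
```

```text
t 0.35 tcp [ 187.7 -517.6  290.7] bin [-594.3 -577.4] rot [179.8  -0.    8.9] F [-0.5 -0.6 -0.6] open 0.0517 gf 0.0 q [-70.   6.  16. 100.   0. 101.]
shift [ 543.6 -613.1   -1. ] twist -0.0012  t 0.35
```

Run:
```python
from h import *
P=np.array([187.7,-517.6]); T=b2w(-50,35); yaw=8.9
for f,tw in((.33,-.92),(.68,-.92),(.93,-.92),(1,-.3832)):
    Q=P+(T-P)*f if f<1 else T
    Q=np.array([187.7,-517.6])+(T-np.array([187.7,-517.6]))*f
    a=np.radians(yaw); d=Q-P
    print(np.round([d@[np.cos(a),np.sin(a)],d@[np.sin(a),-np.cos(a)]],0),tw,Q.round(),round(yaw,1)); P=Q; yaw-=np.degrees(tw)
print(yaw)
```

```text
[ 179. -202.] -0.92 [ 333. -290.] 8.9
[286.  21.] -0.92 [488. -48.] 61.6
[112. 172.] -0.92 [599. 124.] 114.3
[-19.  54.] -0.3832 [629. 172.] 167.0
188.99209416552037
```

Call:
{"fn": "apply_moves", "kwargs": {"motion": [{"jaw": -1, "xyz": [36, -40, 0], "twist": -0.184}, {"jaw": -1, "xyz": [72, -81, 0], "twist": -0.368}, {"jaw": -1, "xyz": [107, -121, 0], "twist": -0.552}, {"jaw": -1, "xyz": [143, -162, 0], "twist": -0.736}, {"jaw": -1, "xyz": [179, -202, 0], "twist": -0.92}]}}

```text
time: 0.98
ee_pos: [0.333, -0.2878, 0.2875]
tcp_rot: [-180.0, -0.0, 62.2]
wrist_force: [1.2, -0.6, -1.2]
opening: -0.0002
grasp_force: 0.0
```

Call:
{"fn": "apply_moves", "kwargs": {"motion": [{"jaw": -1, "xyz": [57, 4, 0], "twist": -0.184}, {"jaw": -1, "xyz": [114, 8, 0], "twist": -0.368}, {"jaw": -1, "xyz": [171, 12, 0], "twist": -0.552}, {"jaw": -1, "xyz": [228, 17, 0], "twist": -0.736}, {"jaw": -1, "xyz": [286, 21, 0], "twist": -0.92}]}}

```text
time: 1.6
ee_pos: [0.487, -0.0456, 0.2875]
tcp_rot: [-180.0, -0.0, 114.9]
wrist_force: [0.6, -0.7, 0.5]
opening: -0.0
grasp_force: 0.0
```

Call:
{"fn": "apply_moves", "kwargs": {"motion": [{"jaw": -1, "xyz": [22, 34, 0], "twist": -0.184}, {"jaw": -1, "xyz": [45, 69, 0], "twist": -0.368}, {"jaw": -1, "xyz": [67, 103, 0], "twist": -0.552}, {"jaw": -1, "xyz": [90, 138, 0], "twist": -0.736}, {"jaw": -1, "xyz": [112, 172, 0], "twist": -0.92}]}}

```text
time: 2.22
ee_pos: [0.597, 0.127, 0.2872]
tcp_rot: [-180.0, -0.1, 167.6]
wrist_force: [0.8, 0.0, -0.1]
opening: -0.0003
grasp_force: 0.0
```

Call:
{"fn": "apply_moves", "kwargs": {"motion": [{"jaw": -1, "xyz": [-9, 27, 0], "twist": -0.18}, {"jaw": -1, "xyz": [-19, 54, 0], "twist": -0.36}, {"jaw": -1, "xyz": [-19, 54, 0], "twist": -0.383}, {"jaw": -1, "xyz": [-19, 54, 0], "twist": -0.383}]}}

```text
time: 2.72
ee_pos: [0.6268, 0.1738, 0.2876]
tcp_rot: [-180.0, -0.1, -170.9]
wrist_force: [-0.7, -0.4, -0.1]
opening: 0.0001
grasp_force: 0.0
```

Run:
```python
from h import *
st(); x,y=b2w(-52,35); go(x,y,205,189)
```

```text
t 2.73 tcp [626.8 173.8 287.6] bin [-52.4  36.8] rot [-1.800e+02 -1.000e-01 -1.709e+02] F [-0.7 -0.4 -0.1] open 0.0001 gf 0.0 q [ 16.  21.  34. 103.  -0.   6.]
shift [-0.5 -1.7 82.6] twist 0.0009  t 2.725
```

Call:
{"fn": "apply_moves", "kwargs": {"motion": [{"jaw": -1, "xyz": [0, 0, 40]}, {"jaw": -1, "xyz": [0, 0, 70]}, {"jaw": -1, "xyz": [0, 0, 85]}, {"jaw": -1, "xyz": [3, 0, 85]}, {"jaw": -1, "xyz": [6, 0, 85]}]}}

```text
validation failed for argument at $.mo...
```

Call:
{"fn": "apply_moves", "kwargs": {"motion": [{"jaw": -1, "xyz": [2, 0, 0]}, {"jaw": -1, "xyz": [4, 0, 0]}, {"jaw": -1, "xyz": [4, 0, 0]}]}}

```text
validation failed for argument at $.mo...
```

Twist seems to be required.

Call:
{"fn": "apply_moves", "kwargs": {"motion": [{"jaw": -1, "xyz": [0, 0, 40], "twist": 0}, {"jaw": -1, "xyz": [0, 0, 70], "twist": 0}, {"jaw": -1, "xyz": [0, 0, 85], "twist": 0}, {"jaw": -1, "xyz": [3, 0, 85], "twist": 0}, {"jaw": -1, "xyz": [6, 0, 85], "twist": 0}]}}

```text
time: 3.35
ee_pos: [0.6212, 0.1731, 0.2049]
tcp_rot: [180.0, 0.1, -170.9]
wrist_force: [0.2, -0.1, 0.8]
opening: -0.0002
grasp_force: 0.0
```

Call:
{"fn": "apply_moves", "kwargs": {"motion": [{"jaw": -1, "xyz": [2, 0, 0], "twist": 0}, {"jaw": -1, "xyz": [4, 0, 0], "twist": 0}, {"jaw": -1, "xyz": [4, 0, 0], "twist": 0}]}}

```text
time: 3.72
ee_pos: [0.6176, 0.1727, 0.2041]
tcp_rot: [180.0, 0.1, -170.9]
wrist_force: [2.9, 0.2, 2.8]
opening: 0.0001
grasp_force: 1.5
```

Call:
{"fn": "apply_moves", "kwargs": {"motion": [{"jaw": -1, "xyz": [2, 0, 0], "twist": 0}, {"jaw": -1, "xyz": [4, 0, 0], "twist": 0}, {"jaw": -1, "xyz": [6, 0, 1], "twist": 0}, {"jaw": -1, "xyz": [8, 0, 1], "twist": 0}, {"jaw": -1, "xyz": [10, 0, 1], "twist": 0}]}}

```text
time: 4.35
ee_pos: [0.6076, 0.1711, 0.2027]
tcp_rot: [180.0, 0.1, -170.9]
wrist_force: [4.8, -0.4, 5.0]
opening: 0.0002
grasp_force: 2.2
```

Run:
```python
from h import *
st()
```

```text
t 4.35 tcp [607.6 171.1 202.7] bin [-71.8  37.1] rot [ 1.800e+02  1.000e-01 -1.709e+02] F [ 4.8 -0.4  5. ] open 0.0002 gf 2.2 q [16. 16. 17. 92. -0.  7.]
```

Call:
{"fn": "apply_moves", "kwargs": {"motion": [{"jaw": -1, "xyz": [9, 0, 2], "twist": 0}, {"jaw": -1, "xyz": [18, 0, 4], "twist": 0}, {"jaw": -1, "xyz": [26, 0, 6], "twist": 0}, {"jaw": -1, "xyz": [33, 0, 8], "twist": 0}, {"jaw": -1, "xyz": [41, 0, 10], "twist": 0}]}}

```text
time: 4.97
ee_pos: [0.5662, 0.1644, 0.1919]
tcp_rot: [-180.0, -0.0, -170.9]
wrist_force: [2.3, 0.2, -1.3]
opening: -0.0001
grasp_force: 1.3
```

Run:
```python
from h import *
st()
```

```text
t 4.97 tcp [566.2 164.4 191.9] bin [-113.7   36.9] rot [-180.    -0.  -170.9] F [ 2.3  0.2 -1.3] open -0.0001 gf 1.3 q [16. 10.  9. 89. -0.  7.]
```

Call:
{"fn": "apply_moves", "kwargs": {"motion": [{"jaw": -1, "xyz": [9, 0, 3.5], "twist": 0}, {"jaw": -1, "xyz": [18, 0, 8.5], "twist": 0}, {"jaw": -1, "xyz": [27, 0, 13.5], "twist": 0}, {"jaw": -1, "xyz": [35, 0, 19], "twist": 0}, {"jaw": -1, "xyz": [42, 0, 24], "twist": 0}]}}

```text
time: 5.6
ee_pos: [0.5247, 0.1577, 0.1679]
tcp_rot: [180.0, -0.0, -170.9]
wrist_force: [0.5, 0.3, 2.7]
opening: -0.0001
grasp_force: 1.0
```

Call:
{"fn": "apply_moves", "kwargs": {"motion": [{"jaw": -1, "xyz": [4, 0, 3], "twist": 0}, {"jaw": -1, "xyz": [8, 0, 7], "twist": 0}, {"jaw": -1, "xyz": [11, 0, 10], "twist": 0}, {"jaw": -1, "xyz": [11, 0, 10], "twist": 0}]}}

```text
time: 6.1
ee_pos: [0.5141, 0.156, 0.1578]
tcp_rot: [-180.0, -0.1, -170.9]
wrist_force: [0.3, -0.1, -0.3]
opening: 0.0003
grasp_force: 0.0
```

Run:
```python
from h import *
st()
```

```text
t 6.1 tcp [514.1 156.  157.8] bin [-166.5   36.8] rot [-1.800e+02 -1.000e-01 -1.709e+02] F [ 0.3 -0.1 -0.3] open 0.0003 gf 0.0 q [17.  2. -3. 85.  0.  8.]
```

Call:
{"fn": "apply_moves", "kwargs": {"motion": [{"jaw": -1, "xyz": [2, 0, 2], "twist": 0}, {"jaw": -1, "xyz": [4, 0, 4], "twist": 0}, {"jaw": -1, "xyz": [6, 0, 5], "twist": 0}, {"jaw": -1, "xyz": [6, 0, 5], "twist": 0}]}}

```text
time: 6.6
ee_pos: [0.5083, 0.1551, 0.1531]
tcp_rot: [-180.0, -0.0, -170.9]
wrist_force: [0.3, -0.3, 0.3]
opening: -0.0
grasp_force: 0.2
```

Run:
```python
from h import *
st()
n="top"; im,d=camera(n);p=camera_params(n);W=cloud(d,p).reshape(-1,3);B=np.c_[w2b(W*1000),W[:,2]*1000]
m=(B[:,0]>-210)&(B[:,0]<-72)&(B[:,1]>-90)&(B[:,1]<15)&(B[:,2]>20)
q=B[m]; print(len(q)); q=q[np.argsort(q[:,0])]; print(q[::12].round().tolist())
im2,_=camera("scene")
cv2.imwrite("pics/a.png",np.hstack([cv2.resize(im[100:250,180:330],(400,400)),cv2.resize(im2[150:300,180:330],(400,400))])[:,:,::-1])
```

```text
t 6.6 tcp [508.3 155.1 153.1] bin [-172.3   36.8] rot [-180.    -0.  -170.9] F [ 0.3 -0.3  0.3] open -0.0 gf 0.2 q [17.  2. -4. 84.  0.  8.]
3692
[[-210.0, -19.0, 561.0], [-209.0, -10.0, 616.0], [-209.0, -8.0, 615.0], [-209.0, -14.0, 618.0], [-208.0, -10.0, 615.0], [-207.0, -21.0, 569.0], [-207.0, 10.0, 593.0], [-207.0, -11.0, 618.0], [-206.0, -7.0, 618.0], [-206.0, 9.0, 595.0], [-206.0, -12.0, 616.0], [-205.0, -19.0, 587.0], [-205.0, -5.0, 618.0], [-204.0, -12.0, 615.0], [-204.0, 6.0, 600.0], [-203.0, -20.0, 578.0], [-203.0, -15.0, 433.0], [-202.0, -20.0, 560.0], [-202.0, 9.0, 601.0], [-202.0, -13.0, 616.0], [-201.0, 1.0, 617.0], [-201.0, -15.0, 423.0], [-200.0, -14.0, 616.0], [-200.0, -11.0, 464.0], [-200.0, -13.0, 452.0], [-199.0, -19.0, 587.0], [-199.0, -7.0, 149.0], [-199.0, -5.0, 149.0], [-198.0, -2.0, 149.0], [-198.0, -16.0, 617.0], [-198.0, -19.0, 584.0], [-197.0, -17.0, 604.0], [-197.0, 10.0, 156.0], [-197.0, -16.0, 616.0], [-196.0, -6.0, 153.0], [-196.0, -0.0, 617.0], [-195.0, -0.0, 150.0], [-195.0, -21.0, 585.0], [-195.0, 13.0, 607.0], [-194.0, -18.0, 599.0], [-194.0, -21.
[... 5477 characters left out ...]
.0, -80.0, 127.0], [-103.0, -50.0, 60.0], [-102.0, -44.0, 59.0], [-101.0, -12.0, 60.0], [-100.0, -27.0, 58.0], [-99.0, -88.0, 57.0], [-98.0, 8.0, 56.0], [-97.0, -74.0, 56.0], [-95.0, -44.0, 52.0], [-95.0, -79.0, 136.0], [-93.0, 14.0, 52.0], [-92.0, -68.0, 49.0], [-91.0, -41.0, 45.0], [-90.0, -80.0, 142.0], [-89.0, 2.0, 50.0], [-88.0, -83.0, 45.0], [-87.0, -54.0, 47.0], [-86.0, -1.0, 45.0], [-85.0, -63.0, 44.0], [-83.0, -27.0, 44.0], [-82.0, -3.0, 41.0], [-81.0, 5.0, 41.0], [-80.0, -54.0, 40.0], [-79.0, -48.0, 36.0], [-78.0, -79.0, 149.0], [-77.0, -33.0, 36.0], [-75.0, -22.0, 38.0], [-74.0, -42.0, 33.0], [-74.0, -35.0, 161.0], [-73.0, -14.0, 159.0], [-73.0, 10.0, 159.0], [-72.0, -6.0, 159.0]]
```

View pics/a.png

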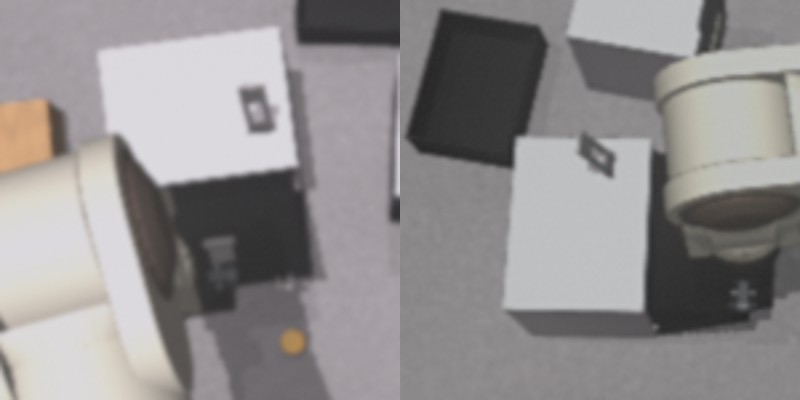

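The picture and cloud show the scoop leaning out about 0.8 rad (lip at bin u≈-197, z≈155), so it is fully open. Next I'll fetch the cover.

Call:
{"fn": "apply_moves", "kwargs": {"motion": [{"jaw": -1, "xyz": [-4, 0, -45], "twist": 0}, {"jaw": 1, "xyz": [5, 40, -60], "twist": 0}, {"jaw": 1, "xyz": [15, 95, -50], "twist": 0}, {"jaw": 1, "xyz": [25, 150, -30], "twist": 0}, {"jaw": 1, "xyz": [25, 201, 0], "twist": 0}]}}

```text
time: 7.32
ee_pos: [0.4513, 0.3515, 0.1537]
tcp_rot: [179.9, 0.1, -170.9]
wrist_force: [0.3, -0.1, 0.1]
opening: 0.0724
grasp_force: 0.0
```

Call:
{"fn": "apply_moves", "kwargs": {"motion": [{"jaw": 1, "xyz": [0, 0, 40], "twist": 0}, {"jaw": 1, "xyz": [0, 0, 75], "twist": 0}, {"jaw": 1, "xyz": [0, 0, 75], "twist": 0}]}}

```text
time: 7.7
ee_pos: [0.4504, 0.3486, 0.0755]
tcp_rot: [-179.8, -0.3, -170.9]
wrist_force: [-0.6, 1.3, 0.5]
opening: 0.0852
grasp_force: 0.0
```

Run:
```python
from h import *
st(); go(452.5,349.8,16,189)
im,d=camera("wrist");cv2.imwrite("pics/w.png",im[:,:,::-1])
```

```text
t 7.7 tcp [450.4 348.6  75.5] bin [-199.3  237. ] rot [-179.8   -0.3 -170.9] F [-0.6  1.3  0.5] open 0.0852 gf 0.0 q [38.  8. -6. 77.  0. 29.]
shift [-2.6  1.  59.5] twist 0.0024  t 7.7
```

View pics/w.png

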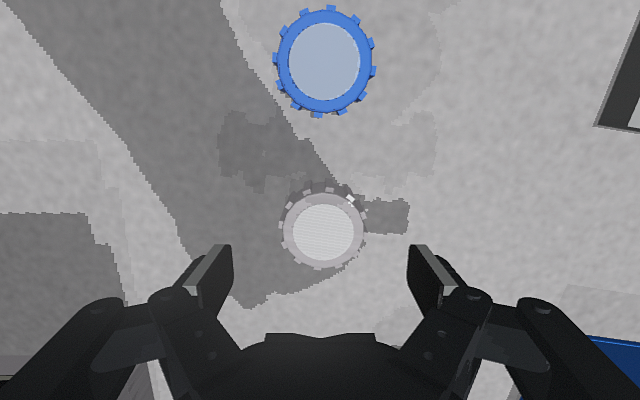

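The wrist picture shows the bare cover at (323,230), centred between the pads, with the blue one ahead at (325,60), clear of the fingers.

Call:
{"fn": "apply_moves", "kwargs": {"motion": [{"jaw": 1, "xyz": [-2, 1, 40], "twist": 0}, {"jaw": 1, "xyz": [-2, 1, 59], "twist": 0}, {"jaw": 1, "xyz": [-2, 1, 59], "twist": 0}, {"jaw": -0.2, "xyz": [-2, 1, 59], "twist": 0}, {"jaw": -0.2, "xyz": [-2, 1, 59], "twist": 0}], "grip_force": 40}}

```text
time: 8.38
ee_pos: [0.4545, 0.3514, 0.0208]
tcp_rot: [180.0, 0.1, -170.9]
wrist_force: [2.6, -7.3, 10.0]
opening: 0.0515
grasp_force: 7.5
```

Call:
{"fn": "apply_moves", "kwargs": {"motion": [{"jaw": -0.2, "xyz": [0, 0, 0], "twist": 0}, {"jaw": -0.2, "xyz": [0, 0, 0], "twist": 0}, {"jaw": -0.2, "xyz": [0, 0, -10], "twist": 0}, {"jaw": -0.2, "xyz": [0, 0, -40], "twist": 0}]}}

```text
time: 8.88
ee_pos: [0.4529, 0.3503, 0.0588]
tcp_rot: [-179.9, -0.2, -170.9]
wrist_force: [0.2, 0.7, -2.2]
opening: 0.051
grasp_force: 42.2
```

Run:
```python
from h import *
st(); x,y=b2w(-117,0); go(x,y,210,189)
```

```text
t 8.88 tcp [452.9 350.3  58.8] bin [-196.5  238.3] rot [-179.9   -0.2 -170.9] F [ 0.2  0.7 -2.2] open 0.051 gf 42.2 q [38.  9. -7. 75.  0. 29.]
shift [ -78.6 -238.7 -151.1] twist 0.0022  t 8.875
```

Call:
{"fn": "apply_moves", "kwargs": {"motion": [{"jaw": -0.2, "xyz": [0, -10, -60], "twist": 0}, {"jaw": -0.2, "xyz": [-10, -40, -110], "twist": 0}, {"jaw": -0.2, "xyz": [-25, -80, -151], "twist": 0}, {"jaw": -0.2, "xyz": [-45, -130, -151], "twist": 0}, {"jaw": -0.2, "xyz": [-60, -180, -151], "twist": 0}]}}

```text
time: 9.5
ee_pos: [0.5424, 0.1815, 0.2116]
tcp_rot: [180.0, 0.1, -170.8]
wrist_force: [0.3, 0.2, -1.9]
opening: 0.0509
grasp_force: 42.4
```

Call:
{"fn": "apply_moves", "kwargs": {"motion": [{"jaw": -0.2, "xyz": [-15, -40, 0], "twist": 0}, {"jaw": -0.2, "xyz": [-19, -59, 0], "twist": 0}, {"jaw": -0.2, "xyz": [-19, -59, 30], "twist": 0}, {"jaw": -0.2, "xyz": [-19, -59, 55], "twist": 0}, {"jaw": -0.2, "xyz": [-19, -59, 55], "twist": 0}]}}

```text
time: 10.12
ee_pos: [0.5684, 0.1277, 0.1538]
tcp_rot: [180.0, -0.2, -170.8]
wrist_force: [-1.0, 1.4, -1.9]
opening: 0.051
grasp_force: 42.4
```

Run:
```python
from h import *
st(); x,y=b2w(-115,0); go(x,y,126,189)
im,d=camera("wrist");cv2.imwrite("pics/w2.png",im[:,:,::-1])
```

```text
t 10.12 tcp [568.4 127.7 153.8] bin [-117.3    0.4] rot [ 180.    -0.2 -170.8] F [-1.   1.4 -1.9] open 0.051 gf 42.4 q [13.  9.  4. 85.  0.  4.]
shift [-2.4 -0.4 27.8] twist 0.0026  t 10.125
```

View pics/w2.png

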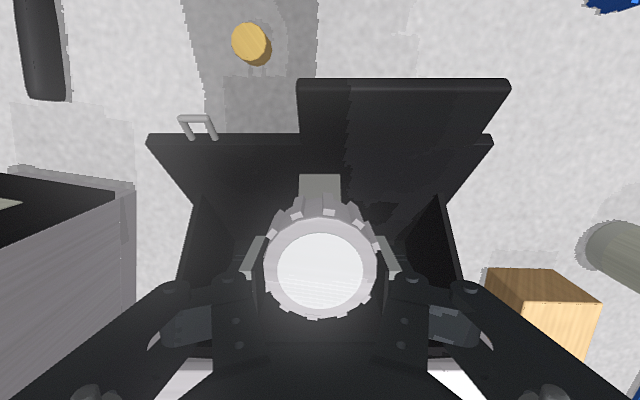

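The cover is held at (320,270), over the open scoop between its side walls. The lip is at (400,90). Next: lower and let go.

Call:
{"fn": "apply_moves", "kwargs": {"motion": [{"jaw": -0.2, "xyz": [-1, 0, 14], "twist": 0}, {"jaw": -0.2, "xyz": [-1, 0, 25], "twist": 0}, {"jaw": -0.2, "xyz": [-1, 0, 28], "twist": 0}, {"jaw": -0.2, "xyz": [-1, 0, 28], "twist": 0}]}}

```text
time: 10.68
ee_pos: [0.5706, 0.1276, 0.1271]
tcp_rot: [-180.0, -0.0, -170.9]
wrist_force: [0.5, 0.3, -2.6]
opening: 0.0506
grasp_force: 42.4
```

Call:
{"fn": "apply_moves", "kwargs": {"motion": [{"jaw": 0.7, "xyz": [0, 0, 0], "twist": 0}, {"jaw": 0.7, "xyz": [0, 0, 0], "twist": 0}, {"jaw": 0.7, "xyz": [0, 0, 0], "twist": 0}, {"jaw": 0.7, "xyz": [0, 0, -20], "twist": 0}, {"jaw": 0.7, "xyz": [0, 0, -70], "twist": 0}]}}

```text
time: 11.3
ee_pos: [0.5696, 0.1274, 0.1959]
tcp_rot: [-180.0, -0.2, -170.9]
wrist_force: [0.6, -0.6, 0.7]
opening: 0.0725
grasp_force: 0.0
```

Run:
```python
from h import *
st(); im,d=camera("wrist");p=camera_params("wrist");cv2.imwrite("pics/w3.png",im[:,:,::-1])
W=cloud(d,p).reshape(-1,3);B=np.c_[w2b(W*1000),W[:,2]*1000]
m=(im.reshape(-1,3).min(1)>110)&(B[:,0]>-170)&(B[:,0]<-20)&(abs(B[:,1])<75)&(B[:,2]<130)
print(m.sum(),np.percentile(B[m],[2,50,98],axis=0).round())
```

```text
t 11.3 tcp [569.6 127.4 195.9] bin [-1.161e+02 -1.000e-01] rot [-180.    -0.2 -170.9] F [ 0.6 -0.6  0.7] open 0.0725 gf 0.0 q [13.  9.  9. 90.  0.  3.]
3362 [[-169.  -51.    8.]
 [ -94.    1.   90.]
 [ -59.   29.  129.]]
```

View pics/w3.png

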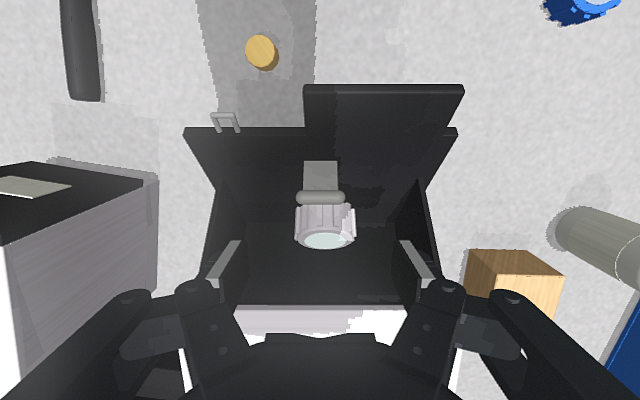

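Run:
```python
from h import *
o0=sensors.get_obs()["time"]; im,d=camera("wrist");p=camera_params("wrist")
W=cloud(d,p);B=np.dstack([w2b(W*1000),W[...,2]*1000])
th=.8
def sc(b): a=b[0]+70; z=b[2]-30; return np.round([a*np.cos(th)+z*np.sin(th)-45, b[1], -a*np.sin(th)+z*np.cos(th)],0)
for n,(x,y) in dict(glass=(325,240),glassT=(325,234),side=(322,215),bar=(320,197),barL=(302,197),plate=(320,172),plateT=(320,163),panel=(280,172),panelL=(280,215),floor=(270,270),panel2=(370,215)).items():
    b=np.nanmedian(B[y-1:y+2,x-1:x+2].reshape(-1,3),0); print(n,b.round(),"scoop",sc(b), im[y,x])
```

```text
glass [-60.   4.  60.] scoop [-16.   4.  14.] [211 223 220]
glassT [-71.   4.  71.] scoop [-16.   4.  30.] [204 216 214]
side [-95.   1.  85.] scoop [-23.   1.  56.] [155 152 156]
bar [-108.   -1.   75.] scoop [-40.  -1.  59.] [170 166 170]
barL [-105.  -17.   65.] scoop [-44. -17.  49.] [68 66 68]
plate [-141.   -1.  118.] scoop [-31.  -1. 112.] [132 132 129]
plateT [-146.   -1.  111.] scoop [-40.  -1. 111.] [126 126 123]
panel [-135.  -34.   91.] scoop [-47. -34.  89.] [41 39 41]
panelL [-76. -44.  32.] scoop [-47. -44.   6.] [40 42 43]
floor [-33. -49.  73.] scoop [ 11. -49.   4.] [55 56 58]
panel2 [-76.  52.  33.] scoop [-47.  52.   7.] [47 46 47]
```

The cover lies with its underside on the panel, at about (-0.045, 0.00, 0.03) in the pocket, let go. Next I'll go in front of the lip to push it up.

Call:
{"fn": "apply_moves", "kwargs": {"motion": [{"jaw": -1, "xyz": [0, 0, -34], "twist": 0}, {"jaw": -1, "xyz": [57, 17, -34], "twist": 0}, {"jaw": -1, "xyz": [114, 35, -34], "twist": 0}, {"jaw": -1, "xyz": [114, 35, 10], "twist": 0}, {"jaw": -1, "xyz": [114, 35, 54], "twist": 0}]}}

```text
time: 12.02
ee_pos: [0.4525, 0.1445, 0.1431]
tcp_rot: [180.0, 0.2, -170.8]
wrist_force: [-0.2, 0.2, 0.6]
opening: -0.0
grasp_force: 0.0
```

Call:
{"fn": "apply_moves", "kwargs": {"motion": [{"jaw": -1, "xyz": [-4, 0, 0], "twist": 0}, {"jaw": -1, "xyz": [-10, 0, 0], "twist": 0}, {"jaw": -1, "xyz": [-15, 0, 0], "twist": 0}, {"jaw": -1, "xyz": [-18, 0, 0], "twist": 0}]}}

```text
time: 12.52
ee_pos: [0.4694, 0.1469, 0.1451]
tcp_rot: [180.0, -0.2, -170.9]
wrist_force: [-23.9, -2.7, 15.7]
opening: 0.0004
grasp_force: 11.3
```

Run:
```python
from h import *
st()
for th in np.arange(.8,-.01,-.1): print(th.round(1), np.round([-70-175*np.sin(th)-8*np.cos(th)-11, 30+175*np.cos(th)-8*np.sin(th)]))
```

```text
t 12.53 tcp [469.4 146.9 145.1] bin [-212.1   34.9] rot [ 180.    -0.2 -170.9] F [-23.9  -2.7  15.7] open 0.0004 gf 11.3 q [ 17.  -4. -10.  84.   0.   8.]
0.8 [-212.  146.]
0.7 [-200.  159.]
0.6 [-186.  170.]
0.5 [-172.  180.]
0.4 [-157.  188.]
0.3 [-140.  195.]
0.2 [-124.  200.]
0.1 [-106.  203.]
0.0 [-89. 205.]
```

Call:
{"fn": "apply_moves", "kwargs": {"motion": [{"jaw": -1, "xyz": [0, 0, -4], "twist": 0}, {"jaw": -1, "xyz": [-4, 0, -8], "twist": 0}, {"jaw": -1, "xyz": [-8, 0, -12], "twist": 0}, {"jaw": -1, "xyz": [-12, 0, -15], "twist": 0}, {"jaw": -1, "xyz": [-16, 0, -18], "twist": 0}]}}

```text
time: 13.15
ee_pos: [0.4859, 0.1495, 0.1628]
tcp_rot: [180.0, -0.0, -170.9]
wrist_force: [-11.1, -0.7, 9.2]
opening: -0.0001
grasp_force: 5.7
```

Run:
```python
from h import *
st()
```

```text
t 13.15 tcp [485.9 149.5 162.8] bin [-195.4   34.8] rot [ 180.    -0.  -170.9] F [-11.1  -0.7   9.2] open -0.0001 gf 5.7 q [17. -2. -6. 86.  0.  8.]
```

Call:
{"fn": "apply_moves", "kwargs": {"motion": [{"jaw": -1, "xyz": [-10, 0, -8], "twist": 0}, {"jaw": -1, "xyz": [-20, 0, -15], "twist": 0}, {"jaw": -1, "xyz": [-30, 0, -22], "twist": 0}, {"jaw": -1, "xyz": [-39, 0, -27], "twist": 0}, {"jaw": -1, "xyz": [-48, 0, -31], "twist": 0}]}}

```text
time: 13.78
ee_pos: [0.5343, 0.1572, 0.1928]
tcp_rot: [180.0, 0.0, -170.9]
wrist_force: [-2.5, -0.1, 0.6]
opening: 0.0
grasp_force: 1.3
```

Call:
{"fn": "apply_moves", "kwargs": {"motion": [{"jaw": -1, "xyz": [-9, 0, -3], "twist": 0}, {"jaw": -1, "xyz": [-17, 0, -6], "twist": 0}, {"jaw": -1, "xyz": [-25, 0, -8], "twist": 0}, {"jaw": -1, "xyz": [-31, 0, -9], "twist": 0}]}}

```text
time: 14.28
ee_pos: [0.5647, 0.1621, 0.2014]
tcp_rot: [-180.0, 0.0, -170.9]
wrist_force: [-1.6, -0.2, 1.8]
opening: 0.0006
grasp_force: 1.0
```

Run:
```python
from h import *
st()
```

```text
t 14.28 tcp [564.7 162.1 201.4] bin [-115.6   35. ] rot [-180.     0.  -170.9] F [-1.6 -0.2  1.8] open 0.0006 gf 1.0 q [16.  9. 10. 90. -0.  7.]
```

Call:
{"fn": "apply_moves", "kwargs": {"motion": [{"jaw": -1, "xyz": [-6, 0, -1], "twist": 0}, {"jaw": -1, "xyz": [-12, 0, -2], "twist": 0}, {"jaw": -1, "xyz": [-17, 0, -3], "twist": 0}, {"jaw": -1, "xyz": [-22, 0, -3], "twist": 0}, {"jaw": -1, "xyz": [-26, 0, -3], "twist": 0}]}}

```text
time: 14.9
ee_pos: [0.5899, 0.1662, 0.2043]
tcp_rot: [180.0, -0.0, -170.9]
wrist_force: [-18.0, -3.2, 5.1]
opening: 0.0001
grasp_force: 9.3
```

Run:
```python
from h import *
st()
```

```text
t 14.9 tcp [589.9 166.2 204.3] bin [-90.  35.] rot [ 180.    -0.  -170.9] F [-18.   -3.2   5.1] open 0.0001 gf 9.3 q [16. 13. 14. 91.  0.  7.]
```

Call:
{"fn": "apply_moves", "kwargs": {"motion": [{"jaw": -1, "xyz": [-1, 0, 0], "twist": 0}, {"jaw": -1, "xyz": [-1, 0, 0], "twist": 0}]}}

```text
time: 15.15
ee_pos: [0.5898, 0.1661, 0.2043]
tcp_rot: [-180.0, -0.1, -170.9]
wrist_force: [-7.8, -1.3, 2.9]
opening: -0.0
grasp_force: 4.2
```

Call:
{"fn": "apply_moves", "kwargs": {"motion": [{"jaw": -1, "xyz": [-0.7, 0, 0], "twist": 0}, {"jaw": -1, "xyz": [-0.7, 0, 0], "twist": 0}]}}

```text
time: 15.4
ee_pos: [0.5898, 0.1662, 0.2043]
tcp_rot: [-180.0, -0.2, -170.9]
wrist_force: [-12.1, -2.1, 3.4]
opening: -0.0002
grasp_force: 6.0
```

Run:
```python
from h import *
st()
```

```text
t 15.4 tcp [589.8 166.2 204.3] bin [-90.1  35. ] rot [-180.    -0.2 -170.9] F [-12.1  -2.1   3.4] open -0.0002 gf 6.0 q [16. 13. 15. 91.  0.  7.]
```

Call:
{"fn": "apply_moves", "kwargs": {"motion": [{"jaw": -1, "xyz": [-1.5, 0, 0], "twist": 0}, {"jaw": -1, "xyz": [-1.5, 0, 0], "twist": 0}]}}

```text
time: 15.65
ee_pos: [0.59, 0.1662, 0.2043]
tcp_rot: [-180.0, -0.4, -170.9]
wrist_force: [-19.9, -3.7, 6.2]
opening: 0.0002
grasp_force: 10.0
```

Call:
{"fn": "apply_moves", "kwargs": {"motion": [{"jaw": -1, "xyz": [-1.5, 0, 0], "twist": 0}, {"jaw": -1, "xyz": [-1.5, 0, 0], "twist": 0}]}}

```text
time: 15.9
ee_pos: [0.5901, 0.1662, 0.2043]
tcp_rot: [-180.0, -0.5, -170.9]
wrist_force: [-26.9, -4.0, 9.5]
opening: 0.0001
grasp_force: 14.0
```

Run:
```python
from h import *
st()
n="scene"
for n in("top","scene"):
    im,d=camera(n); p=camera_params(n); W=cloud(d,p).reshape(-1,3); B=np.c_[w2b(W*1000),W[:,2]*1000]
    z0=np.load(f"pics/{n}0.npz"); B0=cloud(z0["d"],p).reshape(-1,3); B0=np.c_[w2b(B0*1000),B0[:,2]*1000]
    for b in(B0,B):
        m=(b[:,0]<-60)&(b[:,0]>-110)&(b[:,1]>-10)&(b[:,1]<80)&(b[:,2]>196)&(b[:,2]<215); print(n,m.sum(),np.median(b[m],0).round(1))
        m=(b[:,0]<-60)&(b[:,0]>-110)&(b[:,1]>-85)&(b[:,1]<85)&(b[:,2]>168)&(b[:,2]<173); print("  paneltop",m.sum(),np.percentile(b[m,0],[2,50]).round(1))
```

```text
t 15.9 tcp [590.1 166.2 204.3] bin [-89.8  35. ] rot [-180.    -0.5 -170.9] F [-26.9  -4.    9.5] open 0.0001 gf 14.0 q [16. 14. 15. 92.  0.  7.]
top 135 [-76.1  34.  204.4]
  paneltop 259 [-79.2 -67.5]
top 3 [-96.8  22.5 206.1]
  paneltop 161 [-78.7 -68.6]
scene 110 [-74.9  37.2 204.3]
  paneltop 156 [-78.5 -66. ]
scene 1 [-99.3  41.2 198.4]
  paneltop 32 [-77.7 -63.6]
```

Firm stop at 27 N with the panel back at its initial position, so the scoop is fully home. Next the hasp: retract, rise and go behind it.

Call:
{"fn": "apply_moves", "kwargs": {"motion": [{"jaw": -1, "xyz": [15, 0, 0], "twist": 0}, {"jaw": -1, "xyz": [15, 0, -50], "twist": 0}, {"jaw": -1, "xyz": [10, -25, -97], "twist": 0}, {"jaw": -1, "xyz": [-40, -60, -97], "twist": 0}, {"jaw": -1, "xyz": [-95, -95, -97], "twist": 0}]}}

```text
time: 16.62
ee_pos: [0.6975, 0.091, 0.3035]
tcp_rot: [-180.0, 0.2, -170.9]
wrist_force: [2.6, 1.1, 0.9]
opening: 0.0
grasp_force: 0.0
```

Run:
```python
from h import *
st(); x,y=b2w(17,-60); go(x,y,300,189)
im,d=camera("top"); B=cloud(d,camera_params("top")).reshape(-1,3); B=np.c_[w2b(B*1000),B[:,2]*1000]
m=(b:=B)[:,2]>=0
m=(B[:,0]>-85)&(B[:,0]<-60)&(abs(B[:,1]-35)<45)&(B[:,2]>198)&(B[:,2]<212); print(m.sum(),np.median(B[m],0).round(1))
```

```text
t 16.62 tcp [697.5  91.  303.5] bin [  4.5 -56.1] rot [-180.     0.2 -170.9] F [2.6 1.1 0.9] open 0.0 gf 0.0 q [  7.  32.  50. 108.  -0.  -2.]
shift [-12.5  -3.9   3.6] twist 0.0024  t 16.625
0 [nan nan nan]
  return _methods._mean(a, axis=axis, dtype=dtype,
  ret = um.true_divide(
```

Call:
{"fn": "apply_moves", "kwargs": {"motion": [{"jaw": -1, "xyz": [-12, -4, 4], "twist": 0}, {"jaw": -1, "xyz": [-12, -4, 30], "twist": 0}, {"jaw": -1, "xyz": [-12, -4, 56], "twist": 0}, {"jaw": -1, "xyz": [-5, -4, 56], "twist": 0}, {"jaw": -1, "xyz": [3, -4, 56], "twist": 0}]}}

```text
time: 17.3
ee_pos: [0.6933, 0.0873, 0.247]
tcp_rot: [-180.0, 0.1, -170.9]
wrist_force: [0.7, -0.1, -0.5]
opening: 0.0005
grasp_force: 0.4
```

Run:
```python
from h import *
st()
```

```text
t 17.3 tcp [693.3  87.3 247. ] bin [ -0.2 -59.1] rot [-1.800e+02  1.000e-01 -1.709e+02] F [ 0.7 -0.1 -0.5] open 0.0005 gf 0.4 q [  7.  27.  38. 100.  -0.  -2.]
```

Call:
{"fn": "apply_moves", "kwargs": {"motion": [{"jaw": -1, "xyz": [5, 0, -2], "twist": 0}, {"jaw": -1, "xyz": [10, 0, -3], "twist": 0}, {"jaw": -1, "xyz": [16, 0, -4], "twist": 0}, {"jaw": -1, "xyz": [24, 0, -6], "twist": 0}, {"jaw": -1, "xyz": [32, 0, -7], "twist": 0}]}}

```text
time: 17.92
ee_pos: [0.6615, 0.0822, 0.2529]
tcp_rot: [-180.0, -0.0, -170.9]
wrist_force: [0.2, 0.4, -0.6]
opening: -0.0002
grasp_force: 0.4
```

Run:
```python
from h import *
st()
```

```text
t 17.93 tcp [661.5  82.2 252.9] bin [-32.4 -59.1] rot [-180.    -0.  -170.9] F [ 0.2  0.4 -0.6] open -0.0002 gf 0.4 q [ 7. 22. 31. 99. -0. -2.]
```

Call:
{"fn": "apply_moves", "kwargs": {"motion": [{"jaw": -1, "xyz": [11, 0, 0], "twist": 0}, {"jaw": -1, "xyz": [22, 0, 2], "twist": 0}, {"jaw": -1, "xyz": [29, 0, 4], "twist": 0}, {"jaw": -1, "xyz": [36, 0, 8], "twist": 0}, {"jaw": -1, "xyz": [42, 0, 12], "twist": 0}]}}

```text
time: 18.55
ee_pos: [0.6202, 0.0755, 0.2405]
tcp_rot: [-180.0, -0.0, -170.9]
wrist_force: [0.8, 0.5, -0.7]
opening: -0.0
grasp_force: 0.3
```

Run:
```python
from h import *
st(); im,d=camera("wrist");cv2.imwrite("pics/w5.png",im[:,:,::-1])
```

```text
t 18.55 tcp [620.2  75.5 240.5] bin [-74.3 -59.3] rot [-180.    -0.  -170.9] F [ 0.8  0.5 -0.7] open -0.0 gf 0.3 q [ 7. 15. 21. 96. -0. -2.]
```

View pics/w5.png

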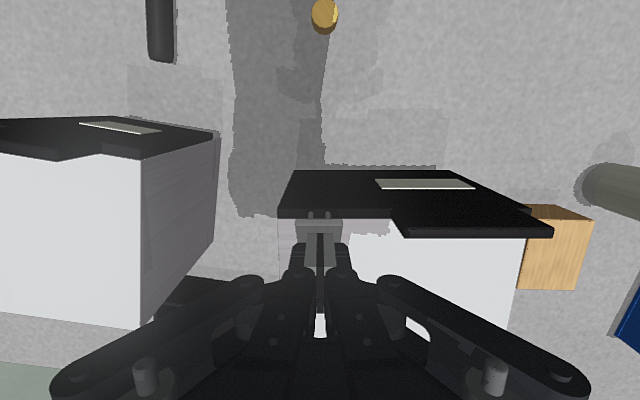

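The wrist picture shows the hasp leaning forward ahead of the fingers: pad at (320,228), staple at (318,214). Next: press it down.

Call:
{"fn": "apply_moves", "kwargs": {"motion": [{"jaw": -1, "xyz": [5, 0, 4], "twist": 0}, {"jaw": -1, "xyz": [9, 0, 11], "twist": 0}, {"jaw": -1, "xyz": [13, 0, 18], "twist": 0}, {"jaw": -1, "xyz": [16, 0, 25], "twist": 0}, {"jaw": -1, "xyz": [18, 0, 32], "twist": 0}]}}

```text
time: 19.23
ee_pos: [0.6025, 0.0728, 0.2082]
tcp_rot: [180.0, -0.0, -170.9]
wrist_force: [-0.8, -0.4, 0.6]
opening: 0.0
grasp_force: 0.2
```

Call:
{"fn": "apply_moves", "kwargs": {"motion": [{"jaw": -1, "xyz": [1, 0, 4], "twist": 0}, {"jaw": -1, "xyz": [2, 0, 8], "twist": 0}, {"jaw": -1, "xyz": [2, 0, 10], "twist": 0}, {"jaw": -1, "xyz": [2, 0, 10], "twist": 0}]}}

```text
time: 19.73
ee_pos: [0.6008, 0.0725, 0.1987]
tcp_rot: [180.0, -0.0, -170.9]
wrist_force: [0.2, 0.5, 0.3]
opening: -0.0002
grasp_force: 0.0
```

Run:
```python
from h import *
st()
```

```text
t 19.73 tcp [600.8  72.5 198.7] bin [-93.9 -59.3] rot [ 180.    -0.  -170.9] F [0.2 0.5 0.3] open -0.0002 gf 0.0 q [ 7. 12. 12. 90.  0. -2.]
```

Go on down in small steps until it bears.

Call:
{"fn": "apply_moves", "kwargs": {"motion": [{"jaw": -1, "xyz": [1, 0, 2], "twist": 0}, {"jaw": -1, "xyz": [1, 0, 4], "twist": 0}, {"jaw": -1, "xyz": [1, 0, 4], "twist": 0}]}}

```text
time: 20.1
ee_pos: [0.5998, 0.0723, 0.1946]
tcp_rot: [180.0, -0.0, -170.9]
wrist_force: [-0.1, 0.4, 0.2]
opening: -0.0003
grasp_force: 0.0
```

Call:
{"fn": "apply_moves", "kwargs": {"motion": [{"jaw": -1, "xyz": [0, 0, 2], "twist": 0}, {"jaw": -1, "xyz": [0, 0, 2], "twist": 0}]}}

```text
time: 20.35
ee_pos: [0.5999, 0.0723, 0.1939]
tcp_rot: [-180.0, 0.1, -170.9]
wrist_force: [-3.1, 0.7, 7.7]
opening: 0.0001
grasp_force: 3.6
```

Run:
```python
from h import *
st()
```

```text
t 20.35 tcp [599.9  72.3 193.9] bin [-94.9 -59.3] rot [-1.800e+02  1.000e-01 -1.709e+02] F [-3.1  0.7  7.7] open 0.0001 gf 3.6 q [ 7. 12. 12. 90.  0. -2.]
```

Call:
{"fn": "apply_moves", "kwargs": {"motion": [{"jaw": -1, "xyz": [0, 0, 2.5], "twist": 0}, {"jaw": -1, "xyz": [0, 0, 2.5], "twist": 0}]}}

```text
time: 20.6
ee_pos: [0.5999, 0.0723, 0.1936]
tcp_rot: [-180.0, 0.2, -170.9]
wrist_force: [-7.3, -1.3, 19.7]
opening: -0.0005
grasp_force: 9.8
```

Call:
{"fn": "apply_moves", "kwargs": {"motion": [{"jaw": -1, "xyz": [0, 0, -40], "twist": 0}, {"jaw": -1, "xyz": [0, 0, -90], "twist": 0}, {"jaw": -1, "xyz": [60, 0, -90], "twist": 0}, {"jaw": -1, "xyz": [120, 0, -90], "twist": 0}, {"jaw": -1, "xyz": [170, 0, -90], "twist": 0}]}}

```text
time: 21.22
ee_pos: [0.4302, 0.0451, 0.2803]
tcp_rot: [-180.0, 0.0, -170.9]
wrist_force: [0.1, 0.6, 1.4]
opening: 0.0002
grasp_force: 0.0
```

Run:
```python
from h import *
st()
ims=[]
for n in("top","scene"):
    im,d=camera(n); B=cloud(d,camera_params(n)).reshape(-1,3); B=np.c_[w2b(B*1000),B[:,2]*1000]
    m=(B[:,0]<-20)&(B[:,0]>-125)&(abs(B[:,1]+60)<14)&(B[:,2]>150)&(B[:,2]<280); q=B[m]; q=q[np.argsort(q[:,0])]; print(n,len(q),q[::6].round(0).tolist())
    m=(B[:,0]>-90)&(B[:,0]<-60)&(abs(B[:,1]-35)<45)&(B[:,2]>198)&(B[:,2]<212); print(m.sum(),np.median(B[m],0).round(1) if m.any() else "")
    ims.append(cv2.resize(im[100:220,180:340] if n=="top" else im[160:280,180:340],(400,300),interpolation=2))
cv2.imwrite("pics/e.png",np.hstack(ims)[:,:,::-1])
```

```text
t 21.23 tcp [430.2  45.1 280.3] bin [-266.7  -59.6] rot [-180.     0.  -170.9] F [0.1 0.6 1.4] open 0.0002 gf 0.0 q [  6. -10.  -1.  99.  -0.  -3.]
top 361 [[-113.0, -55.0, 174.0], [-111.0, -61.0, 177.0], [-110.0, -69.0, 178.0], [-107.0, -71.0, 176.0], [-106.0, -64.0, 176.0], [-105.0, -67.0, 179.0], [-103.0, -59.0, 177.0], [-102.0, -67.0, 177.0], [-100.0, -49.0, 179.0], [-98.0, -62.0, 174.0], [-97.0, -50.0, 178.0], [-95.0, -53.0, 179.0], [-93.0, -61.0, 178.0], [-91.0, -66.0, 178.0], [-90.0, -51.0, 181.0], [-88.0, -59.0, 180.0], [-86.0, -72.0, 175.0], [-85.0, -56.0, 179.0], [-83.0, -67.0, 177.0], [-80.0, -67.0, 175.0], [-78.0, -55.0, 156.0], [-78.0, -57.0, 169.0], [-77.0, -46.0, 169.0], [-76.0, -60.0, 171.0], [-75.0, -56.0, 185.0], [-73.0, -71.0, 176.0], [-71.0, -71.0, 178.0], [-70.0, -73.0, 169.0], [-68.0, -51.0, 175.0], [-67.0, -74.0, 168.0], [-65.0, -56.0, 172.0], [-63.0, -54.0, 176.0], [-63.0, -56.0, 172.0], [-60.0, -70.0, 178.0], [-59.0, -72.0, 171.0], [-58.0, -52.0, 176.0], [-56.0, -52.0, 179.0], [-55.0, -55.0, 172.0], [-53.0, -53.0, 177.0], [-52.0, -57.0, 170.0], [-50.0, -53.0,
[... 1053 characters left out ...]
, 178.0], [-66.0, -52.0, 177.0], [-65.0, -67.0, 174.0], [-63.0, -56.0, 174.0], [-62.0, -60.0, 168.0], [-60.0, -69.0, 176.0], [-58.0, -50.0, 175.0], [-57.0, -70.0, 174.0], [-55.0, -65.0, 179.0], [-54.0, -66.0, 169.0], [-52.0, -69.0, 175.0], [-50.0, -48.0, 179.0], [-49.0, -67.0, 175.0], [-47.0, -57.0, 178.0], [-46.0, -69.0, 175.0], [-44.0, -58.0, 176.0], [-42.0, -49.0, 176.0], [-41.0, -71.0, 179.0], [-39.0, -49.0, 177.0], [-38.0, -66.0, 175.0], [-36.0, -68.0, 180.0], [-35.0, -67.0, 173.0], [-33.0, -69.0, 184.0], [-31.0, -56.0, 181.0], [-30.0, -62.0, 179.0], [-28.0, -57.0, 178.0], [-27.0, -71.0, 177.0], [-24.0, -59.0, 169.0], [-22.0, -55.0, 172.0], [-21.0, -67.0, 171.0]]
105 [-74.9  37.1 204.3]
```

View pics/e.png

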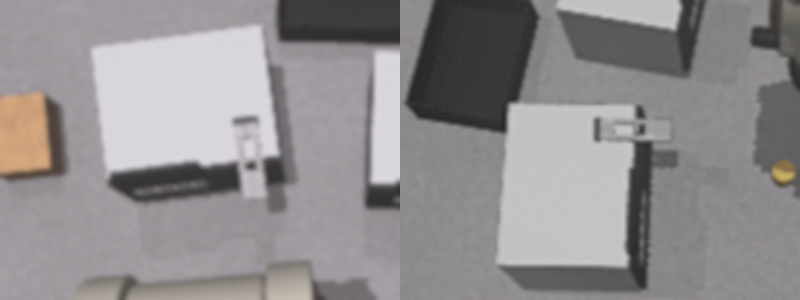

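The picture shows the scoop shut, with the lip back at its first position (-76 and -75). The hasp lies flat at z≈177 over the staple, pad at (255,180) in the left crop. The robot touches nothing, so I'm handing in.

```bash
python3 -c "
from workcell import bot
print(bot.job_done())"
```

```text
the job is handed in; nothing more can be done
None
```

The cover is in the wide bin's scoop, the scoop is pushed fully home and the hasp lies flat over the staple; the job is handed in at about 21 s, though no verdict was returned.

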